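# Tare the glaze scale and point out the stain to weigh next

## Task

You are weighing out a glaze with a helper: press the green tare key of the bench scale right down and let it up again, so that the empty bowl on it is not counted. Then show your helper which stain comes next: point down at the jar with the yellow sticker on its lid, with your fingertips a centimetre or two above the middle of the lid, stay there for two full seconds without touching it, and draw your hand well away from it again. Leave the red on/off key alone, do not bring the fingertips down over any other jar, and do not touch or shift any jar, the bowl, the scoop or the mug.

Things in the scene. Friction and masses are not known exactly. Their poses are not given: they have to be found in the camera images.
- scale: grey bench scale, fixed on the bench, 300 mm deep, 260 wide, 62 high to the top of its steel pan; origin under its middle, x axis to its back, y axis to its left. Its front panel, nearest the robot, slopes down 10 degrees to the front and carries a display in the middle, the green tare key at the right end (seen from the robot) and the red on/off key at the left end
- tare_top (a point): centre of the top face of the scale's green tare key (moves with it), about 53 mm above the bench. The key is 20 x 26 mm, stands 7 mm proud of the panel, goes 5 mm straight into the panel against a spring (1.5 N to start, 4 N fully down) and comes back by itself. z axis out of the key
- tare (a joint): travel of the green tare key in m: 0 released, 0.005 fully down
- power (a joint): travel of the red on/off key in m: 0 released, 0.005 fully down. It lies 180 mm to the left of the tare key and is the same size
- yellow_lid (a point): centre of the top of the lid of the jar of YELLOW stain (the one to point at), 100 mm above the bench. All five jars are loose, upright, 76 mm across and 100 mm tall, filled with their colour, with a white paper label, a white lid and, flat on the middle of the lid, a round sticker 47 mm across in the colour of the stain
- blue_lid (a point): centre of the top of the lid of the dark blue stain jar, same size as the yellow one; leave it alone
- green_lid (a point): centre of the top of the lid of the dark green stain jar, same size as the yellow one; leave it alone
- pink_lid (a point): centre of the top of the lid of the pink stain jar, same size as the yellow one; leave it alone
- black_lid (a point): centre of the top of the lid of the black stain jar, same size as the yellow one; leave it alone
- yellow_jar: the yellow stain jar; origin at the centre of its underside
- blue_jar: the dark blue stain jar; origin at the centre of its underside
- green_jar: the dark green stain jar; origin at the centre of its underside
- pink_jar: the pink stain jar; origin at the centre of its underside
- black_jar: the black stain jar; origin at the centre of its underside
- bowl: empty aluminium weighing bowl, 140 mm across its rim and 45 mm high, standing loose on the scale's pan; origin at the centre of its underside, 62 mm above the bench
- scoop: steel scoop with a wooden handle lying on the bench beyond the jars, about 185 mm long, 56 mm wide and 34 mm high, loose; origin on its underside where handle and scoop meet, x axis towards the scoop's mouth
- cup: white plastic measuring mug, 80 mm across and 85 mm high, standing loose beyond the jars; origin at the centre of its underside, handle towards its y axis
Things that resemble listed ones, but are neither listed nor needed, are in the scene too. What is shaped like the bowl but purple or turquoise is not meant.

How it is judged:
By the outcome, as a careful person would: the job done as asked, in the order asked, and still so for the second after the job is handed in, with the robot touching nothing.
It also fails if it takes over 43 s, if anything falls off the work surface, if the arm or the gripper's body presses on something with over 40 N, if the wrist force passes 120 N, or if a joint passes its speed limit or range.

## Robot

A 6-joint arm with a two-finger parallel gripper is mounted at the origin on the work surface. World frame = base frame: x ahead of the robot, y to its left, z up, the work surface at z = 0. Lengths are in mm, angles in rad, forces in N, time in s.
With the tool pointing down it reaches from about 350 to 875 mm from the base axis. Payload 4.2 kg.
Tool frame: the origin (TCP) lies midway between the tips of the shut fingers; the grasp point (between the pads) lies 19 mm behind it; x points along the fingers, y is the direction in which the jaws open and shut, and the axes are right-handed (so a half turn about x gives the same grasp; the last joint's range is limited). The gripper opens to 85 mm and grips with 20 to 120 N. Pads are 22 mm wide; open, the fingers measure 114 mm over their backs; the gripper's body (76 mm by 85 mm) begins 54 mm behind the grasp point. The pads swing forward as they close: fully open they stand 13 mm farther back than shut.
Start: joints at [1.427, 0.385, 0.008, 0, -1.194, -0.259], TCP at [244.964, 574.971, 192.012] pointing down, gripper open.
Joint ranges: [-3.14, 3.14], [-1.21, 2.06], [-1.07, 1.41], [-3.16, 2.05], [-2.99, -0.16], [-3.1, 3.1]. Speed limits (rad/s): [2.79, 2.79, 3.14, 3.14, 3.14, 3.14].

## Interface

Orientations are given as a unit quaternion [x, y, z, w].
In Python, from bench import readout, imaging, arm gives the robot as it stands.
- The arm moves only by the tool arm_command, never from a script. Its argument "increments" is a list of rows, each a list of 3 entries, a list of its own where there are three numbers: the turn, a rotation vector about the world's x, y, z in degrees, then the shift along the world's x, y, z in mm, then the closure, from 0 (fully open) to 1 (shut). In form: [[[ax, ay, az], [tx, ty, tz], fingers], ...]. A call has exactly 5 rows; each row is the pose to reach, as a shift and turn from the pose measured when the call began; what a row does not reach only later rows make up. A row lasts 1/10 s, in which the tool goes at most 50 mm and 8.59 degrees, less where a joint would pass 70% of its speed; a pose out of reach is approached as far as the arm can. A call with a gripper value outside its range is refused whole. The fingers move at their own pace and stop on an object; the grip force is fixed at half the most. Time passes only in rows, so rows that repeat a pose let the fingers close, or fill a call up. It gives the time, the measured TCP pose, the force and the opening at its end, in the units of the state.
- readout.read_state(): the state, without advancing time (a new reading comes with each control period).
- imaging.get_image(name): name is "side" or "top"; returns (picture, depth): 480x640x3 uint8, blue, green, red; 480x640 float32, mm along the optical axis (not along the pixel's ray), 0 where there is no reading.
- imaging.camera_info(name): a dict with "vfov" (degrees; the focal length in pixels is half the picture's height over the tangent of half this angle, whatever the lens; pixels are square), "cx", "cy" (the principal point, pixels), "eye" and "rotation" of the camera in the world. Camera axes: x right, y down, z forward; pixel columns grow to the right and rows downward; lengths in mm; the calibration is good to about 2 mm. A picture is of the moment at which its call begins. camera_info takes no time and is no camera call.
- arm.job_done(): hands the job in, once; it reports no verdict.
The state is a dict: "clock": time; "joints": joint angles; "joint_vel": joint speeds; "joint_efforts": joint torques, N m; "position": TCP position; "ee_rot": TCP orientation; "contact_force": force on the tool from outside, world axes, zero at the start; "wrist_torque": the same for the moment, N m; "gripper_width": finger opening in mm.
Only numpy, scipy, OpenCV 4.12 (cv2) and the standard library are available. Lean on these libraries where they do the work, as an engineer would, in place of code of your own. Each camera call takes 0.05 s, during which the arm holds its last target. There are 200 camera calls.

## Working session

There is one attempt and no reset: what is moved stays moved. The work goes in short steps, Python scripts to look and compute and a tool call to move; the robot and the scene stay as the last step left them, time stands still between calls to the robot, and variables do not carry over. Pictures are saved under pics/ and viewed, about 8 in all and at most 12, crops included, and the job is handed in when it is done.

Besides the shell and the picture viewer there is one more tool, called after ">>>" as name([rows], argument=value, ...), one row to a line, values as JSON. arm_command: Moves the arm, as the interface text tells. Its arguments: {"type":"object","properties":{"increments":{"type":"array","items":{"type":"array"}}},"required":["increments"]}

```bash
mkdir -p pics; cat > h.py <<'E'
import numpy as np, cv2
from bench import readout, imaging, arm
def shot(n,tag):
    p,d=imaging.get_image(n); cv2.imwrite(f'pics/{tag}.png',p); np.save(f'pics/{tag}.npy',d); return p,d
def world(n,u,v,z):
    c=imaging.camera_info(n); f=240/np.tan(np.radians(c['vfov'])/2)
    return np.array(c['eye'])+np.array(c['rotation'])@(np.array([(u-c['cx'])/f,(v-c['cy'])/f,1])*z)
def med(d,u,v,r=2):
    w=d[v-r:v+r+1,u-r:u+r+1]; w=w[w>0]; return float(np.median(w)) if w.size else 0
E
python3 - <<'E'
from h import *
for n in('top','side'):
    shot(n,n+'1'); print(n,imaging.camera_info(n))
print(readout.read_state())
E
```

```text
top {'vfov': 45.74486735011172, 'cx': 323.55494953817305, 'cy': 231.000709220481, 'eye': array([ 449.99489405,   53.72124963, 1307.61067309]), 'rotation': array([-0.7048406 ,  0.70873942, -0.02136389,  0.0207786 ])}
side {'vfov': 44.22185302843084, 'cx': 323.64002502544344, 'cy': 238.11783038000178, 'eye': array([ -108.80138068, -1022.68441096,  1109.30001212]), 'rotation': array([ 0.87562706, -0.23903923,  0.11236185, -0.40436656])}
{'clock': 0.1, 'joints': array([ 1.42660856e+00,  3.85476276e-01,  6.76232476e-03, -4.27163814e-04,
       -1.19397266e+00, -2.58559080e-01]), 'joint_vel': array([-3.40225302e-04, -1.43164604e-03,  2.20920864e-03,  2.53080732e-03,
        8.92759105e-05, -1.14239367e-03]), 'joint_efforts': array([-4.16630860e-05, -3.93317914e+01,  1.88928884e+01,  4.19791505e+00,
       -2.61766858e-03,  3.76789053e-07]), 'position': array([244.74722916, 574.44571235, 191.03417109]), 'ee_rot': array([-0.69270471,  0.14216186,  0.69290861,  0.14081136]), 'contact_force': array([-0.14250924, -0.05378507, -0.25401874]), 'wrist_torque': array([-0.03352567,  0.01186184, -0.00651818]), 'gripper_width': 85.59100478013147}
```

```bash
sed -i "s/np.array(c\['rotation'\])@(/R.from_quat(c['rotation']).apply(/; 1a from scipy.spatial.transform import Rotation as R" h.py; cat h.py | tail -8
```

```text
from bench import readout, imaging, arm
def shot(n,tag):
    p,d=imaging.get_image(n); cv2.imwrite(f'pics/{tag}.png',p); np.save(f'pics/{tag}.npy',d); return p,d
def world(n,u,v,z):
    c=imaging.camera_info(n); f=240/np.tan(np.radians(c['vfov'])/2)
    return np.array(c['eye'])+R.from_quat(c['rotation']).apply(np.array([(u-c['cx'])/f,(v-c['cy'])/f,1])*z)
def med(d,u,v,r=2):
    w=d[v-r:v+r+1,u-r:u+r+1]; w=w[w>0]; return float(np.median(w)) if w.size else 0
```

View pics/top1.png

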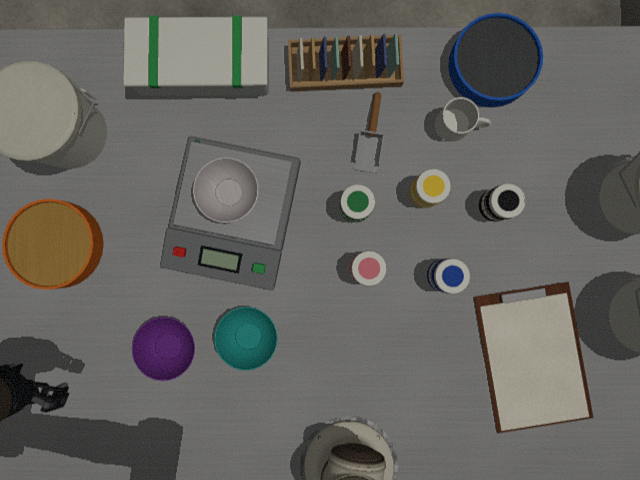

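View pics/side1.png

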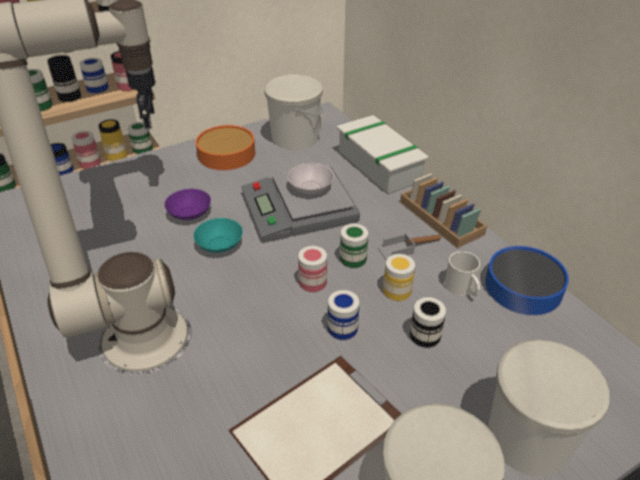

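The top view shows the green tare key at (259,268), the red key at (179,252), and the display between them. Yellow-ish candidates are the yellow sticker jar at (433,186), the orange-brown basin at (52,243), and shelf jars in the side view that are not on the bench. I choose the sticker jar at (433,186). Green candidates are the key at (259,268), the green jar lid at (357,202), and the box ribbons at (153,52) and (237,52). I choose the key on the scale panel.

```bash
python3 - <<'E'
from h import *
t=cv2.imread('pics/top1.png'); s=cv2.imread('pics/side1.png')
a=cv2.resize(t[225:300,150:290],None,fx=5,fy=4,interpolation=cv2.INTER_CUBIC)[:, :]
a=cv2.resize(t[230:290,160:290],(780,360),interpolation=cv2.INTER_CUBIC)
b=cv2.resize(t[155:225,405:475],(240,240)); c=cv2.resize(s[205:245,250:290],(240,240)); e=cv2.resize(s[245:305,370:430],(240,240))
cv2.imwrite('pics/crop1.png',np.vstack([a,np.hstack([b,c,e,np.zeros((240,60,3),np.uint8)])]))
dt=np.load('pics/top1.npy');ds=np.load('pics/side1.npy')
def blob(img,lo,hi,box):
    x0,y0,x1,y1=box; h=cv2.cvtColor(img[y0:y1,x0:x1],cv2.COLOR_BGR2HSV); m=cv2.inRange(h,lo,hi)
    n,l,st,ce=cv2.connectedComponentsWithStats(m); i=1+np.argmax(st[1:,4]); return ce[i]+[x0,y0],st[i]
G=((45,80,40),(85,255,255));Y=((18,120,80),(35,255,255));Rr=((0,120,80),(10,255,255))
for nm,n,img,d,c,box in [('tare','top',t,dt,G,(245,255,275,285)),('red','top',t,dt,Rr,(165,240,195,265)),('ylid','top',t,dt,Y,(418,170,450,200)),
  ('tare','side',s,ds,G,(262,210,282,230)),('red','side',s,ds,Rr,(248,178,266,195)),('ylid','side',s,ds,Y,(382,252,416,272))]:
    ce,st=blob(img,*c,box); u,v=np.round(ce).astype(int); z=med(d,u,v); print(nm,n,ce.round(1),st,z,world(n,*ce,z).round(1))
for nm,u,v in [('green',357,202),('pink',369,268),('blue',452,276),('black',508,201),('bowlrim',258,190),('panT',290,230),('cornerR',274,288),('cornerL',163,267),('BL',190,138),('BR',299,157),('bench',320,300)]:
    z=med(dt,u,v);print(nm,z,world('top',u,v,z).round(1))
E
```

```text
tare top [258.5 267.9] [  7   8  14  11 115] 1251.71875 [444.4 196.   53.2]
red top [178.8 251.6] [ 8  7 13 10 94] 1253.2684326171875 [481.1 371.7  53.7]
ylid top [433.2 185.5] [  5   5  22  22 356] 1215.6671142578125 [ 618.2 -182.2  100. ]
tare side [271.3 220.1] [ 6  6  8  9 53] 1696.6202392578125 [440.7 193.1  49.3]
red side [256.2 185.5] [ 5  4  8  8 46] 1824.1356201171875 [476.9 367.9  50.8]
ylid side [399.9 263. ] [ 10   6  17  11 154] 1488.42724609375 [ 616.7 -181.6   98.1]
green 1214.8369140625 [583.8 -19.2  98.7]
pink 1205.8509521484375 [443.  -43.4  99.3]
blue 1204.8900146484375 [ 425.1 -219.    99.4]
black 1213.29638671875 [ 584.  -341.2  100.5]
bowlrim 1251.072021484375 [615.3 196.1  64. ]
panT 1311.49853515625 [530.9 129.8  -1.5]
cornerR 1298.8504638671875 [398.1 166.3   3.2]
cornerL 1275.48388671875 [447.4 412.8  29.3]
BL 1282.154541015625 [737.3 352.3  40. ]
BR 1319.9620361328125 [7.003e+02 1.084e+02 2.000e-01]
bench 1301.5159912109375 [370.   61.4  -1. ]
```

View pics/crop1.png

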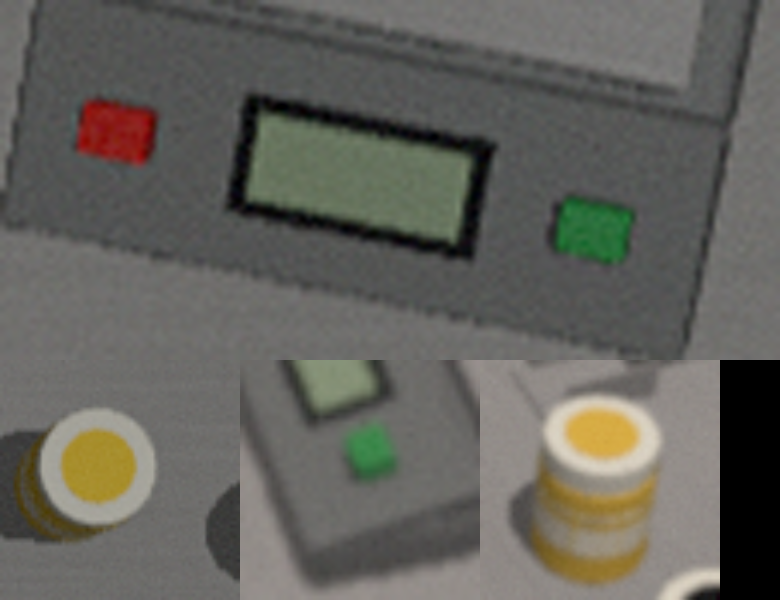

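The crop confirms both: the green key at the panel's right end and the jar with the yellow sticker. The two cameras agree to about 4 mm. Next I compute the aligned press pose.

```bash
cat > g.py <<'E'
from h import *
s=readout.read_state(); q=R.from_quat(s['ee_rot']); p=s['position']
a=np.array([444,195.5,52.7]); d=np.array([36.7,175.7,0]);d/=np.linalg.norm(d)
f=np.array([d[1],-d[0],0]); x=-np.cos(np.radians(10))*np.array([0,0,1])+np.sin(np.radians(10))*f
def go(x,y,P,nm):
    c=[]
    for sg in(1,-1):
        M=R.from_matrix(np.column_stack([x,sg*y,np.cross(x,sg*y)])); c.append(np.degrees((M*q.inv()).as_rotvec()))
    print(nm,[k.round(1) for k in c],(P-p).round(1))
if __name__=='__main__':
    print(p.round(1),'axes',q.as_matrix().T.round(3).tolist(),s['joints'].round(2),'press',x.round(3),'F',s['contact_force'].round(2),s['gripper_width'],s['clock'])
    go(x,d,a-x*40,'40 above key');go(x,d,a-x*8,'8 above')
    go(np.array([0,0,-1.]),d,np.array([617.5,-182,115]),'point')
E
python3 g.py
```

```text
[244.7 574.4 191. ] axes [[-0.001, -0.002, -1.0], [-0.392, -0.92, 0.002], [-0.92, 0.392, -0.0]] [ 1.43  0.39  0.01 -0.   -1.19 -0.26] press [ 0.17  -0.036 -0.985] F [-0.14 -0.05 -0.25] 85.59100478013147 0.1
40 above key [array([  14.1,   -4.6, -168.1]), array([-2.9, -9.6, 11.3])] [ 192.5 -377.5  -98.9]
8 above [array([  14.1,   -4.6, -168.1]), array([-2.9, -9.6, 11.3])] [ 197.9 -378.7 -130.5]
point [array([  -0. ,   -0.2, -168.7]), array([ 0.1, -0. , 11.3])] [ 372.8 -756.4  -76. ]
```

>>> arm_command([
  [[0,0,0],[20,-40,0],1],
  [[-1,-3,3],[40,-80,0],1],
  [[-2,-5,6],[60,-120,0],1],
  [[-2.5,-8,9],[80,-160,0],1],
  [[-2.9,-9.6,11.3],[100,-200,0],1],
])

```text
clock: 0.6
position: [344.8, 372.3, 190.4]
ee_rot: [0.763, -0.078, -0.639, -0.064]
contact_force: [1.6, -0.3, 1.1]
gripper_width: 12.4
```

>>> arm_command([
  [[0,0,0],[20,-40,-5],1],
  [[0,0,0],[40,-80,-15],1],
  [[0,0,0],[60,-120,-30],1],
  [[0,0,0],[80,-155,-50],1],
  [[0,0,0],[92,-177,-70],1],
])

```text
clock: 1.1
position: [437.1, 192.9, 119.8]
ee_rot: [0.762, -0.079, -0.639, -0.065]
contact_force: [0.1, 1.5, -1.1]
gripper_width: 0.2
```

```bash
python3 - <<'E'
from h import *
t,_=shot('top','top2'); s,_=shot('side','side2')
a=cv2.resize(t[220:300,200:300],(500,400),interpolation=cv2.INTER_CUBIC);b=cv2.resize(s[170:250,240:300],(300,400),interpolation=cv2.INTER_CUBIC)
cv2.imwrite('pics/crop2.png',np.hstack([a,b]))
E
python3 g.py
```

```text
[435.4 190.8 117.4] axes [[0.166, -0.043, -0.985], [-0.206, -0.978, 0.008], [-0.964, 0.202, -0.171]] [ 0.86  0.14 -0.64  0.23 -0.73  0.33] press [ 0.17  -0.036 -0.985] F [-0.29 -0.35  0.38] -0.34406461248874665 1.2
40 above key [array([  30.2,   -7. , -177.3]), array([ 0.4, -0.2,  0.1])] [  1.8   6.2 -25.3]
8 above [array([  30.2,   -7. , -177.3]), array([ 0.4, -0.2,  0.1])] [  7.3   5.  -56.8]
point [array([  15. ,   -3.8, -179.3]), array([2.5, 9.5, 0.1])] [ 182.1 -372.8   -2.4]
```

View pics/crop2.png

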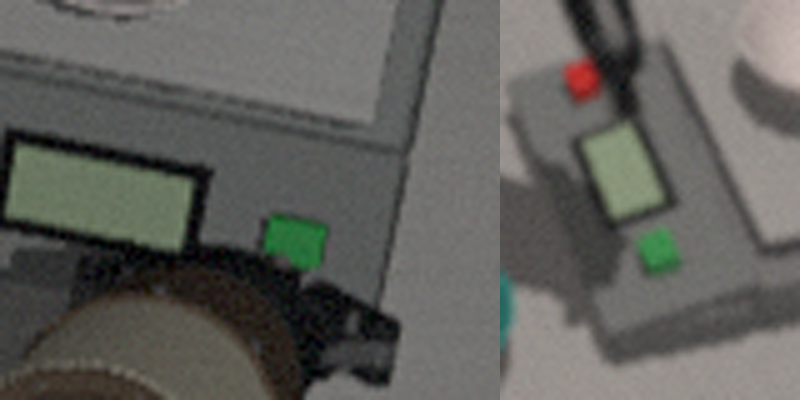

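The crop shows the key clear at top-view pixel (259,268). In the side crop the fingertip hangs at (625,110), still above the panel. I lower to about 20 mm above the key and check again.

>>> arm_command([
  [[0,0,0],[2,3,-15],1],
  [[0,0,0],[4,5,-30],1],
  [[0,0,0],[5,5.5,-45],1],
  [[0,0,0],[5,5.5,-45],1],
  [[0,0,0],[5,5.5,-45],1],
])

```text
clock: 1.7
position: [440.5, 196.9, 72.8]
ee_rot: [0.761, -0.081, -0.641, -0.064]
contact_force: [-0.4, 0.5, 0.9]
gripper_width: -0.2
```

```bash
python3 - <<'E'
from h import *
t,_=shot('top','top3'); s,d=shot('side','side3')
a=cv2.resize(t[220:300,210:290],(400,400),interpolation=cv2.INTER_CUBIC);b=cv2.resize(s[180:240,240:300],(400,400),interpolation=cv2.INTER_CUBIC)
p=readout.read_state()['position']; c=imaging.camera_info('side'); f=240/np.tan(np.radians(c['vfov'])/2)
v=R.from_quat(c['rotation']).inv().apply(p-c['eye']); uv=v[:2]/v[2]*f+[c['cx'],c['cy']]; print('tcp px side',uv, 'crop',(uv-[240,180])*6.667+[400,0])
cv2.imwrite('pics/crop3.png',np.hstack([a,b]))
E
python3 g.py
```

```text
tcp px side [270.2551636  212.68974346] crop [601.71117572 217.94251967]
[440.8 197.2  73.4] axes [[0.167, -0.041, -0.985], [-0.206, -0.979, 0.006], [-0.964, 0.201, -0.172]] [ 0.86  0.21 -0.7   0.28 -0.6   0.28] press [ 0.17  -0.036 -0.985] F [ 0.77 -0.27  0.25] -0.13798829437335808 1.8
40 above key [array([  30.3,   -6.9, -177.3]), array([ 0.3, -0.2,  0.1])] [-3.6 -0.3 18.7]
8 above [array([  30.3,   -6.9, -177.3]), array([ 0.3, -0.2,  0.1])] [  1.8  -1.4 -12.8]
point [array([  15.1,   -3.7, -179.3]), array([2.4, 9.6, 0. ])] [ 176.7 -379.2   41.6]
```

View pics/crop3.png

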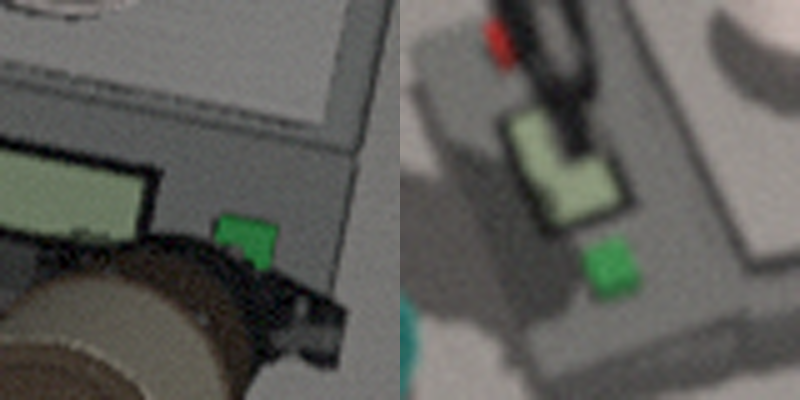

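The tip shows at side crop (575,150), but the TCP projects to (602,218), about 10 px away. I check that with the depth before pressing.

```bash
python3 - <<'E'
from h import *
s=cv2.imread('pics/side3.png'); d=np.load('pics/side3.npy')
for v in range(180,226,3):
    print(v,[(int(s[v,u].mean()),int(d[v,u])) for u in range(258,282,3)])
for u,v in [(266,202),(266,200),(265,197),(264,194)]:
    print(u,v,world('side',u,v,d[v,u]).round(1))
E
```

```text
180 [(45, 1549), (85, 1552), (45, 1559), (76, 1856), (105, 1870), (82, 1865), (142, 1829), (137, 1832)]
183 [(30, 1555), (91, 1553), (83, 1576), (53, 1593), (108, 1854), (90, 1853), (119, 1823), (141, 1820)]
186 [(26, 1586), (70, 1566), (103, 1552), (50, 1565), (105, 1837), (110, 1843), (80, 1844), (143, 1811)]
189 [(42, 1601), (50, 1553), (93, 1550), (52, 1549), (97, 1822), (112, 1810), (79, 1831), (122, 1797)]
192 [(96, 1823), (38, 1547), (43, 1552), (36, 1568), (94, 1812), (110, 1804), (101, 1817), (81, 1816)]
195 [(94, 1809), (44, 1570), (25, 1579), (47, 1600), (97, 1795), (110, 1798), (101, 1801), (90, 1802)]
198 [(129, 1796), (108, 1641), (39, 1626), (36, 1629), (96, 1797), (110, 1794), (111, 1788), (105, 1794)]
201 [(121, 1792), (127, 1781), (60, 1629), (29, 1637), (82, 1649), (105, 1783), (112, 1769), (105, 1776)]
204 [(86, 1775), (134, 1773), (100, 1645), (99, 1647), (95, 1767), (87, 1769), (109, 1758), (109, 1766)]
207 [(32, 1766), (109, 1761), (136, 1757), (137, 1751), (129, 1758), (56, 1751), (111, 1756), (113, 1750)]
210 [(49, 1761), (56, 1752), (126, 1754), (134, 1742), (111, 1749), (52, 1740), (94, 1750), (109, 1743)]
213 [(67, 1755), (36, 1744), (78, 1745), (62, 1742), (83, 1743), (111, 1739), (110, 1738), (110, 1736)]
216 [(63, 1739), (58, 1733), (61, 1736), (103, 1735), (102, 1726), (104, 1705), (109, 1727), (106, 1726)]
219 [(63, 1725), (61, 1729), (64, 1726), (66, 1710), (93, 1697), (90, 1699), (111, 1718), (108, 1707)]
222 [(58, 1716), (65, 1715), (64, 1713), (79, 1708), (84, 1691), (70, 1687), (95, 1709), (108, 1705)]
225 [(64, 1706), (62, 1706), (64, 1701), (109, 1702), (87, 1693), (99, 1699), (106, 1692), (109, 1690)]
266 202 [426.8 189.7 121.6]
266 200 [426.4 187.8 129.9]
265 197 [425.3 190.5 138.9]
264 194 [407.9 156.  177.2]
```

```bash
python3 - <<'E'
from h import *
def proj(n,p):
    c=imaging.camera_info(n); f=240/np.tan(np.radians(c['vfov'])/2)
    v=R.from_quat(c['rotation']).inv().apply(p-c['eye']); return v[:2]/v[2]*f+[c['cx'],c['cy']],v[2]
p0=np.array([244.9,574.7,191.5]);print('init',proj('side',p0),proj('top',p0))
s,d=shot('side','side4'); st=readout.read_state(); p=st['position'];print(st['clock'],p,proj('side',p),proj('top',p))
o=cv2.imread('pics/side3.png');print('diff',cv2.absdiff(s,o)[150:240,230:300].mean(),cv2.absdiff(s,o).mean())
a=cv2.imread('pics/side1.png')[60:150,110:190]; b=s[150:240,230:310]; 
im=np.hstack([cv2.resize(a,(400,450),interpolation=cv2.INTER_CUBIC),cv2.resize(b,(400,450),interpolation=cv2.INTER_CUBIC)])
def mk(uv,o,dx): cv2.drawMarker(im,tuple(int(k) for k in ((uv-np.array(o))*5+[dx,0])),(255,0,255),cv2.MARKER_CROSS,14,1)
mk(proj('side',p0)[0],[110,60],0); mk(proj('side',p)[0],[230,150],400)
x=R.from_quat(st['ee_rot']).as_matrix()[:,0]
mk(proj('side',p-x*73)[0],[230,150],400)
mk(proj('side',p0-np.array([0,0,-73]))[0],[110,60],0)
cv2.imwrite('pics/crop4.png',im)
E
```

```text
init (array([153.29343006, 135.40056272]), np.float64(1777.8360733049653)) (array([ 54.65276419, 372.57476806]), np.float64(1101.3940598549152))
1.85 [440.82289241 197.15217132  73.40590316] (array([270.26192968, 212.70095365]), np.float64(1683.677803460063)) (array([256.93026131, 269.5669285 ]), np.float64(1231.3238072940655))
diff 2.9157671957671956 2.485896267361111
```

View pics/crop4.png

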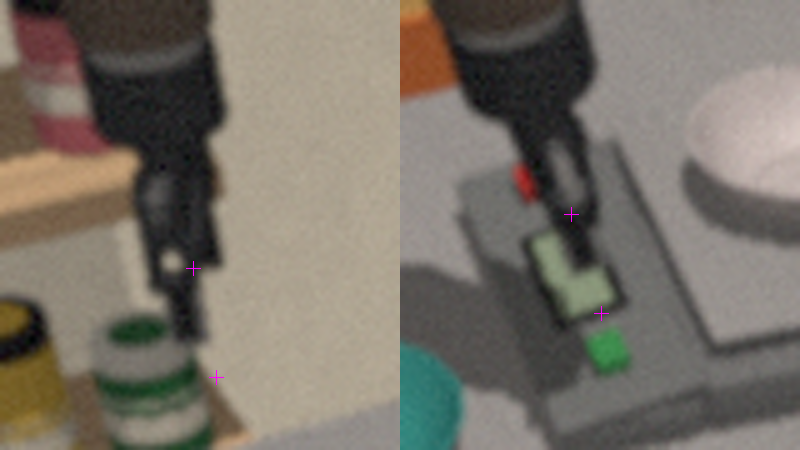

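The crop shows the visible fingertip (578,262) about 40 mm short of the projected TCP (601,313) along the tool axis. Laterally, after allowing for finger thickness, it agrees. I'll descend along the key normal in small steps and let the force and pictures show where contact really is.

>>> arm_command([
  [[0,0,0],[1,0,-6],1],
  [[0,0,0],[2,-1,-12],1],
  [[0,0,0],[2,-1,-14],1],
  [[0,0,0],[2,-1,-14],1],
  [[0,0,0],[2,-1,-14],1],
])

```text
clock: 2.35
position: [442.8, 196.1, 59.3]
ee_rot: [0.761, -0.081, -0.64, -0.064]
contact_force: [0.9, 0.0, -0.4]
gripper_width: -0.0
```

>>> arm_command([
  [[0,0,0],[0.3,0,-2],1],
  [[0,0,0],[0.7,0,-4],1],
  [[0,0,0],[1,0,-6],1],
  [[0,0,0],[1,0,-6],1],
  [[0,0,0],[1,0,-6],1],
])

```text
clock: 2.85
position: [443.8, 196.0, 53.2]
ee_rot: [0.761, -0.081, -0.64, -0.064]
contact_force: [0.2, -0.2, -0.2]
gripper_width: 0.1
```

>>> arm_command([
  [[0,0,0],[0.2,0,-1],1],
  [[0,0,0],[0.3,0,-2],1],
  [[0,0,0],[0.5,0,-3],1],
  [[0,0,0],[0.5,0,-3],1],
  [[0,0,0],[0.5,0,-3],1],
])

```text
clock: 3.35
position: [444.3, 196.0, 50.2]
ee_rot: [0.761, -0.081, -0.64, -0.064]
contact_force: [-0.0, 0.8, -0.2]
gripper_width: -0.0
```

There's no force at z=50, where the key should already be partly pressed. That supports the visual finding, so I continue in guarded steps.

>>> arm_command([
  [[0,0,0],[0.3,0,-2],1],
  [[0,0,0],[0.7,0,-4],1],
  [[0,0,0],[1,0,-6],1],
  [[0,0,0],[1,0,-6],1],
  [[0,0,0],[1,0,-6],1],
])

```text
clock: 3.85
position: [445.3, 195.9, 44.1]
ee_rot: [0.761, -0.081, -0.64, -0.064]
contact_force: [-0.0, 0.6, 0.1]
gripper_width: -0.2
```

```bash
python3 - <<'E'
from h import *
s,d=shot('side','side5')
cv2.imwrite('pics/crop5.png',cv2.resize(s[170:240,230:300],(560,560),interpolation=cv2.INTER_CUBIC))
for v in range(200,226,2): print(v,[(int(s[v,u].mean()),int(d[v,u])) for u in range(260,282,2)])
st=readout.read_state();print(st['position'],st['contact_force'])
E
```

```text
200 [(117, 1786), (56, 1570), (36, 1570), (54, 1572), (52, 1575), (27, 1574), (84, 1785), (109, 1778), (113, 1781), (110, 1774), (107, 1788)]
202 [(129, 1782), (84, 1631), (30, 1577), (30, 1594), (36, 1594), (31, 0), (78, 1626), (110, 1773), (107, 1775), (110, 1771), (107, 1781)]
204 [(135, 1777), (117, 1772), (51, 1599), (25, 1615), (26, 1620), (55, 1662), (63, 1766), (99, 1769), (109, 1767), (109, 1768), (107, 1778)]
206 [(105, 1763), (126, 1765), (85, 1620), (44, 1641), (23, 1649), (58, 1649), (74, 1762), (89, 1761), (104, 1756), (109, 1759), (109, 1752)]
208 [(55, 1758), (92, 1761), (94, 1654), (58, 1650), (31, 1656), (47, 1659), (78, 1666), (67, 1754), (106, 1750), (109, 1758), (111, 1752)]
210 [(39, 1752), (74, 1750), (78, 1749), (74, 1665), (35, 1660), (40, 1658), (70, 1671), (55, 1747), (96, 1747), (108, 1744), (105, 1744)]
212 [(41, 1751), (61, 1753), (68, 1745), (74, 1660), (54, 1663), (65, 1674), (82, 1729), (99, 1740), (107, 1740), (107, 1733), (111, 1737)]
214 [(49, 1740), (32, 1741), (37, 1729), (71, 1735), (89, 1747), (103, 1725), (109, 1734), (105, 1727), (107, 1725), (109, 1730), (110, 1733)]
216 [(58, 1733), (52, 1739), (60, 1735), (75, 1728), (93, 1735), (88, 1729), (98, 1707), (101, 1726), (111, 1726), (106, 1719), (112, 1721)]
218 [(59, 1732), (61, 0), (65, 1722), (63, 1731), (55, 1706), (67, 1693), (90, 1700), (100, 1696), (109, 1711), (108, 1719), (111, 1717)]
220 [(61, 1727), (65, 1725), (63, 1723), (62, 1720), (59, 1695), (87, 1694), (96, 1695), (93, 1695), (104, 1718), (111, 1713), (111, 1715)]
222 [(67, 1715), (63, 1718), (67, 1716), (68, 1709), (60, 1711), (82, 1689), (75, 1688), (70, 1699), (93, 1708), (109, 1703), (107, 1710)]
224 [(65, 1705), (62, 1705), (63, 1709), (65, 1699), (63, 1711), (67, 1694), (80, 1693), (89, 1697), (106, 1704), (112, 1696), (107, 1692)]
[445.33841703 195.9832293   44.16698711] [0.60046086 0.86288798 0.13538633]
```

View pics/crop5.png

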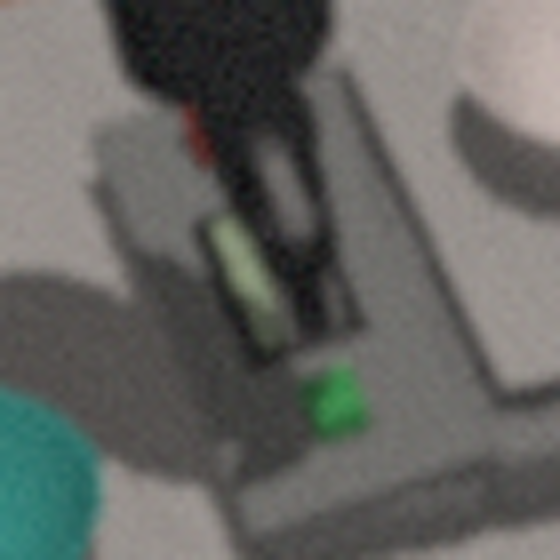

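```bash
python3 - <<'E'
from h import *
d=np.load('pics/side5.npy')
for u,v in [(268,208),(269,208),(268,210),(269,210),(268,212),(269,212)]: print(u,v,world('side',u,v,d[v,u]).round(1))
E
```

```text
268 208 [430.9 188.3 100. ]
269 208 [432.6 185.2 101.4]
268 210 [430.4 188.1  93.2]
269 210 [431.7 184.2  95.3]
268 212 [429.4 186.9  87.3]
269 212 [433.6 189.5  83.9]
```

>>> arm_command([
  [[0,0,0],[1,0,-5],1],
  [[0,0,0],[2,-0.5,-11],1],
  [[0,0,0],[3,-0.5,-17],1],
  [[0,0,0],[3.5,-1,-20],1],
  [[0,0,0],[3.5,-1,-20],1],
])

```text
clock: 4.4
position: [448.5, 194.4, 23.3]
ee_rot: [0.761, -0.082, -0.641, -0.064]
contact_force: [-0.8, -0.2, -0.3]
gripper_width: 0.1
```

The visual tip sits about 43 mm behind the reported TCP along the tool axis, and its lateral position lands on the key centre. The true tip should now be about 13 mm above the key.

>>> arm_command([
  [[0,0,0],[0.5,0,-3],1],
  [[0,0,0],[1,0,-5],1],
  [[0,0,0],[1.2,0,-7],1],
  [[0,0,0],[1.4,0,-8],1],
  [[0,0,0],[1.4,0,-8],1],
])

```text
clock: 4.9
position: [449.9, 194.3, 15.2]
ee_rot: [0.761, -0.082, -0.641, -0.064]
contact_force: [-0.2, 0.4, -0.4]
gripper_width: -0.1
```

>>> arm_command([
  [[0,0,0],[0.2,0,-1],1],
  [[0,0,0],[0.4,0,-2],1],
  [[0,0,0],[0.5,0,-3],1],
  [[0,0,0],[0.5,0,-3],1],
  [[0,0,0],[0.5,0,-3],1],
])

```text
clock: 5.4
position: [450.5, 194.4, 12.4]
ee_rot: [0.761, -0.082, -0.641, -0.064]
contact_force: [-0.1, 0.1, 2.5]
gripper_width: -0.0
```

Contact: 2.5 N along the key axis, as the spring predicts. I keep pressing in small steps.

>>> arm_command([
  [[0,0,0],[0.2,0,-1],1],
  [[0,0,0],[0.4,0,-2],1],
  [[0,0,0],[0.4,0,-2.5],1],
  [[0,0,0],[0.4,0,-2.5],1],
  [[0,0,0],[0.4,0,-2.5],1],
])

```text
clock: 5.9
position: [450.9, 194.3, 9.9]
ee_rot: [0.761, -0.082, -0.641, -0.064]
contact_force: [-0.0, -0.0, 4.6]
gripper_width: 0.1
```

>>> arm_command([
  [[0,0,0],[0.1,0,-0.7],1],
  [[0,0,0],[0.2,0,-1.3],1],
  [[0,0,0],[0.2,0,-1.3],1],
  [[0,0,0],[0.2,0,-1.3],1],
  [[0,0,0],[0.2,0,-1.3],1],
])

```text
clock: 6.4
position: [451.1, 194.3, 9.7]
ee_rot: [0.761, -0.082, -0.64, -0.064]
contact_force: [-7.2, -1.7, 14.3]
gripper_width: 0.2
```

Force jumped to 14 N with only 0.2 mm of motion, so the key is on its stop. I release along the key axis and rise.

>>> arm_command([
  [[0,0,0],[-0.8,0.2,5],1],
  [[0,0,0],[-3,0.6,17],1],
  [[0,0,0],[-8,1.5,45],1],
  [[0,0,0],[-14,2,85],1],
  [[0,0,0],[-20,3,130],1],
])

```text
clock: 6.9
position: [429.9, 196.8, 139.7]
ee_rot: [0.76, -0.082, -0.641, -0.063]
contact_force: [0.3, 1.3, 0.8]
gripper_width: -0.1
```

>>> arm_command([
  [[0,2,0],[10,-15,30],1],
  [[0.7,4,0],[25,-45,50],1],
  [[1.2,6,0],[45,-85,60],1],
  [[1.8,8,0],[65,-130,60],1],
  [[2.4,9.6,0],[85,-175,60],1],
])

```text
clock: 7.4
position: [515.8, 20.7, 200.1]
ee_rot: [-0.703, 0.073, 0.704, 0.072]
contact_force: [0.1, 1.3, 0.3]
gripper_width: -0.0
```

```bash
python3 g.py; python3 - <<'E'
from h import *
t,dt=shot('top','top6'); s,ds=shot('side','side6')
cv2.imwrite('pics/crop6.png',np.hstack([cv2.resize(s,(480,360)),cv2.resize(t,(480,360))])[:, :960] if 0 else np.vstack([cv2.resize(s[60:300,200:440],(480,480)),np.zeros((1,480,3),np.uint8)]))
d1=np.load('pics/side1.npy');print('key depth before/after',med(d1,271,220,1),med(ds,271,220,1))
E
```

```text
[515.8  20.7 200.1] axes [[-0.002, -0.001, -1.0], [-0.204, -0.979, 0.002], [-0.979, 0.204, 0.002]] [ 0.36  0.19 -0.24  0.   -1.14  1.01] press [ 0.17  -0.036 -0.985] F [0.13 1.29 0.32] -0.007171244925412006 7.4
40 above key [array([-15.1,   3.3, 179.3]), array([-2. , -9.9, -0. ])] [ -78.6  176.2 -108. ]
8 above [array([-15.1,   3.3, 179.3]), array([-2. , -9.9, -0. ])] [ -73.2  175.1 -139.6]
point [array([2.0e-01, 1.0e-01, 1.8e+02]), array([ 0.1, -0.1, -0. ])] [ 101.7 -202.7  -85.1]
key depth before/after 1695.85546875 1692.69384765625
```

View pics/crop6.png

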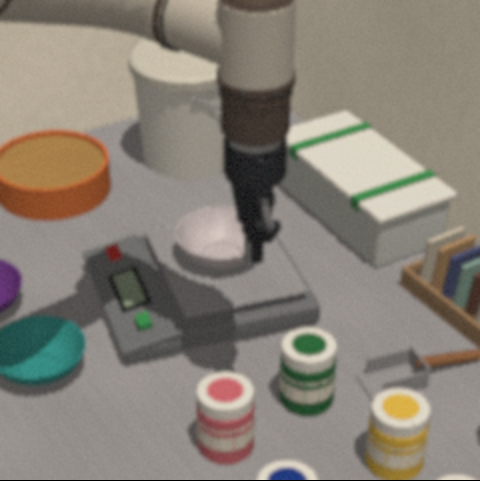

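The key is up again, at its original depth, and the bowl and jars are in place. The fingertip is visible at crop (257,257). Next I go high over the yellow jar.

>>> arm_command([
  [[0,0,0],[20,-40,0],1],
  [[0,0,0],[40,-80,0],1],
  [[0,0,0],[60,-120,0],1],
  [[0,0,0],[81,-162,0],1],
  [[0,0,0],[102,-203,0],1],
])

```text
clock: 8.0
position: [619.4, -187.1, 198.0]
ee_rot: [-0.702, 0.077, 0.705, 0.075]
contact_force: [0.3, 1.0, -0.1]
gripper_width: 0.3
```

>>> arm_command([
  [[0,0,0],[0,0,-30],1],
  [[0,0,0],[0,0,-60],1],
  [[0,0,0],[0,0,-85],1],
  [[0,0,0],[0,0,-95],1],
  [[0,0,0],[0,0,-95],1],
])

```text
clock: 8.5
position: [618.4, -186.5, 101.0]
ee_rot: [-0.7, 0.077, 0.706, 0.074]
contact_force: [-0.9, 0.6, 0.8]
gripper_width: -0.2
```

```bash
python3 g.py | head -1;  python3 - <<'E'
from h import *
s,d=shot('side','side7'); t,_=shot('top','top7')
a=cv2.resize(s[200:300,350:450],(400,400),interpolation=cv2.INTER_CUBIC);b=cv2.resize(t[140:240,380:480],(400,400),interpolation=cv2.INTER_CUBIC)
cv2.imwrite('pics/crop7.png',np.hstack([a,b]))
for v in range(220,276,3): print(v,[(int(s[v,u].mean()),int(d[v,u])) for u in range(388,413,3)])
E
```

```text
[ 618.4 -186.5  101. ] axes [[-0.009, -0.002, -1.0], [-0.212, -0.977, 0.004], [-0.977, 0.212, 0.008]] [-0.04  0.5  -0.05  0.   -1.03  1.4 ] press [ 0.17  -0.036 -0.985] F [-0.87  0.61  0.78] -0.24912085737349937 8.5
220 [(149, 1780), (148, 1785), (71, 1436), (28, 1397), (35, 1403), (25, 1383), (26, 1349), (34, 1352), (40, 1348)]
223 [(148, 1772), (150, 1771), (93, 1444), (28, 1419), (16, 1405), (36, 1376), (31, 1376), (28, 1357), (42, 1350)]
226 [(145, 1765), (146, 1758), (109, 1447), (30, 1415), (31, 1410), (35, 1376), (25, 1371), (30, 1362), (47, 1357)]
229 [(149, 1751), (148, 1746), (134, 1743), (33, 1416), (34, 1415), (23, 1378), (27, 1381), (33, 1363), (47, 1355)]
232 [(154, 1735), (143, 1739), (144, 1740), (68, 1436), (30, 1404), (37, 1387), (32, 1386), (21, 1372), (49, 1365)]
235 [(145, 1719), (147, 1735), (148, 1725), (131, 1727), (29, 1426), (29, 1396), (30, 1399), (38, 1400), (51, 1371)]
238 [(134, 1668), (123, 1671), (112, 1673), (94, 1684), (44, 1427), (30, 1403), (23, 1424), (41, 1426), (43, 1356)]
241 [(104, 1681), (107, 1678), (103, 1683), (110, 1693), (68, 1434), (30,
[... 660 characters left out ...]
7, 1496), (90, 1500), (85, 1496), (84, 1503), (154, 1503), (181, 1503), (215, 1498), (191, 1653)]
262 [(212, 1495), (175, 1487), (90, 1488), (89, 1490), (85, 1491), (126, 1491), (156, 1491), (189, 1489), (217, 1492)]
265 [(212, 1484), (202, 1485), (136, 1479), (85, 1486), (87, 1481), (86, 1484), (156, 1478), (190, 1483), (216, 1486)]
268 [(174, 1475), (218, 1476), (202, 1471), (106, 1475), (97, 1469), (103, 1471), (148, 1468), (212, 1477), (212, 1473)]
271 [(113, 1475), (156, 1467), (209, 1470), (200, 1466), (209, 1468), (215, 1468), (207, 1474), (207, 1464), (155, 1479)]
274 [(116, 1483), (126, 1476), (136, 1467), (152, 1467), (161, 1463), (163, 1458), (157, 1465), (152, 1471), (138, 1482)]
```

View pics/crop7.png

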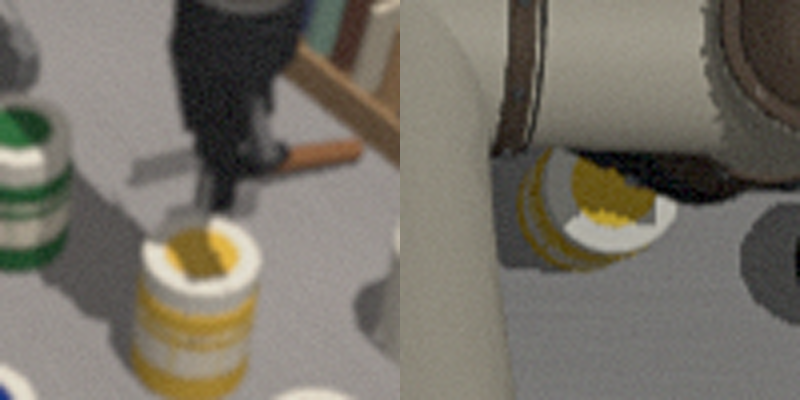

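The crop shows the fingertip ending at side pixel (403,252), a few cm above the yellow lid at (400,263). The jar is undisturbed.

```bash
python3 - <<'E'
from h import *
d=np.load('pics/side7.npy')
for u,v in [(402,247),(403,250),(402,252),(404,252),(403,253)]: print(u,v,world('side',u,v,d[v,u]).round(1))
st=readout.read_state();print(st['position'],st['clock'])
E
```

```text
402 247 [ 606.7 -193.7  165.3]
403 250 [ 608.5 -196.7  157.1]
402 252 [ 608.9 -193.4  147.8]
404 252 [ 609.4 -200.1  152.7]
403 253 [ 607.6 -199.   149.5]
[ 620.3788392  -186.91427023  104.10444722] 8.6
```

>>> arm_command([
  [[0,0,0],[0,2,-4],1],
  [[0,0,0],[-1,4.5,-8],1],
  [[0,0,0],[-1,4.5,-12],1],
  [[0,0,0],[-1,4.5,-15],1],
  [[0,0,0],[-1,4.5,-15],1],
])

```text
clock: 9.1
position: [619.0, -182.3, 88.5]
ee_rot: [-0.702, 0.077, 0.704, 0.074]
contact_force: [-0.5, -0.1, -0.0]
gripper_width: 0.3
```

>>> arm_command([
  [[0,0,0],[0,0,-4],1],
  [[0,0,0],[-0.5,0,-8],1],
  [[0,0,0],[-1,0,-11],1],
  [[0,0,0],[-1,0,-13.5],1],
  [[0,0,0],[-1,0,-13.5],1],
])

```text
clock: 9.6
position: [617.6, -182.3, 74.5]
ee_rot: [-0.701, 0.077, 0.705, 0.074]
contact_force: [0.3, -0.0, 0.5]
gripper_width: -0.1
```

```bash
python3 - <<'E'
from h import *
s,d=shot('side','side8')
cv2.imwrite('pics/crop8.png',cv2.resize(s[225:295,365:435],(560,560),interpolation=cv2.INTER_CUBIC))
for v in range(248,264): print(v,[(int(s[v,u].mean()),int(d[v,u]),round(float(world('side',u,v,d[v,u])[2]))) for u in (400,402,404)])
st=readout.read_state();print(st['position'],st['clock'],st['contact_force'])
E
```

```text
248 [(26, 1436, 161), (32, 1434, 162), (22, 1410, 178)]
249 [(27, 1434, 161), (33, 1423, 168), (36, 1407, 179)]
250 [(45, 1439, 155), (26, 1425, 165), (34, 1412, 173)]
251 [(59, 1439, 154), (37, 1420, 166), (20, 1412, 172)]
252 [(70, 1448, 146), (37, 1423, 163), (23, 1411, 170)]
253 [(68, 1451, 142), (24, 1429, 157), (31, 1413, 167)]
254 [(62, 1453, 139), (24, 1451, 140), (37, 1454, 138)]
255 [(58, 1458, 133), (28, 1449, 139), (36, 1450, 139)]
256 [(57, 1460, 130), (28, 1453, 135), (33, 1455, 133)]
257 [(57, 1463, 127), (28, 1456, 131), (39, 1457, 130)]
258 [(48, 1461, 126), (27, 1457, 128), (50, 1460, 127)]
259 [(56, 1455, 128), (50, 1463, 123), (72, 1462, 123)]
260 [(71, 1461, 122), (78, 1464, 120), (115, 1469, 117)]
261 [(87, 1469, 115), (96, 1496, 97), (144, 1493, 98)]
262 [(89, 1492, 97), (103, 1492, 97), (149, 1493, 96)]
263 [(85, 1490, 97), (95, 1487, 99), (136, 1494, 94)]
[ 617.85056358 -182.36324922   74.78201952] 9.65 [-0.84120829  0.33397996  0.06519452]
```

View pics/crop8.png

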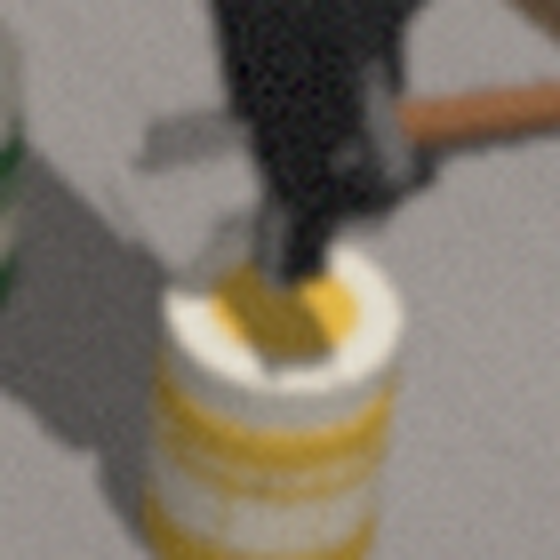

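The crop shows the tip over the sticker, bottom at about (402,260), with a gap of roughly 14 to 19 mm. I lower 2 mm and then hold for more than two seconds.

>>> arm_command([
  [[0,0,0],[-0.5,0,-1],1],
  [[0,0,0],[-0.5,0,-2],1],
  [[0,0,0],[-0.5,0,-2],1],
  [[0,0,0],[-0.5,0,-2],1],
  [[0,0,0],[-0.5,0,-2],1],
])

```text
clock: 10.15
position: [617.4, -182.4, 72.9]
ee_rot: [-0.702, 0.077, 0.704, 0.074]
contact_force: [-0.7, 0.2, -0.7]
gripper_width: 0.1
```

>>> arm_command([
  [[0,0,0],[0,0,0],1],
  [[0,0,0],[0,0,0],1],
  [[0,0,0],[0,0,0],1],
  [[0,0,0],[0,0,0],1],
  [[0,0,0],[0,0,0],1],
])

```text
clock: 10.65
position: [617.4, -182.4, 72.9]
ee_rot: [-0.702, 0.077, 0.704, 0.074]
contact_force: [0.5, 0.4, -0.0]
gripper_width: 0.2
```

>>> arm_command([
  [[0,0,0],[0,0,0],1],
  [[0,0,0],[0,0,0],1],
  [[0,0,0],[0,0,0],1],
  [[0,0,0],[0,0,0],1],
  [[0,0,0],[0,0,0],1],
])

```text
clock: 11.15
position: [617.4, -182.4, 72.9]
ee_rot: [-0.702, 0.077, 0.704, 0.074]
contact_force: [0.3, -0.2, -0.6]
gripper_width: 0.1
```

>>> arm_command([
  [[0,0,0],[0,0,0],1],
  [[0,0,0],[0,0,0],1],
  [[0,0,0],[0,0,0],1],
  [[0,0,0],[0,0,0],1],
  [[0,0,0],[0,0,0],1],
])

```text
clock: 11.65
position: [617.5, -182.4, 72.9]
ee_rot: [-0.702, 0.077, 0.704, 0.074]
contact_force: [-0.4, 0.1, -0.1]
gripper_width: -0.0
```

>>> arm_command([
  [[0,0,0],[0,0,0],1],
  [[0,0,0],[0,0,0],1],
  [[0,0,0],[0,0,0],1],
  [[0,0,0],[0,0,0],1],
  [[0,0,0],[0,0,0],1],
])

```text
clock: 12.15
position: [617.4, -182.4, 72.8]
ee_rot: [-0.702, 0.077, 0.704, 0.074]
contact_force: [-0.5, 1.1, 0.2]
gripper_width: 0.2
```

>>> arm_command([
  [[0,0,0],[0,0,0],1],
  [[0,0,0],[0,0,0],1],
  [[0,0,0],[0,0,0],1],
  [[0,0,0],[0,0,0],1],
  [[0,0,0],[0,0,0],1],
])

```text
clock: 12.65
position: [617.4, -182.4, 72.9]
ee_rot: [-0.702, 0.077, 0.704, 0.074]
contact_force: [0.2, -0.2, -0.2]
gripper_width: 0.1
```

```bash
python3 - <<'E'
from h import *
ds=[shot('side',f'side9{i}')[1] for i in range(4)]; d=np.median(ds,0)
for v in range(256,266): print(v,[(int(d[v,u]),*world('side',u,v,d[v,u]).round().astype(int)) for u in (398,400,402,404,406)])
E
```

```text
256 [(1458, np.int64(604), np.int64(-186), np.int64(131)), (1456, np.int64(607), np.int64(-190), np.int64(133)), (1449, np.int64(608), np.int64(-197), np.int64(138)), (1453, np.int64(614), np.int64(-197), np.int64(135)), (1466, np.int64(625), np.int64(-192), np.int64(126))]
257 [(1461, np.int64(604), np.int64(-186), np.int64(128)), (1455, np.int64(606), np.int64(-192), np.int64(132)), (1452, np.int64(608), np.int64(-196), np.int64(134)), (1456, np.int64(615), np.int64(-197), np.int64(131)), (1505, np.int64(643), np.int64(-171), np.int64(98))]
258 [(1463, np.int64(604), np.int64(-186), np.int64(125)), (1460, np.int64(607), np.int64(-191), np.int64(127)), (1457, np.int64(610), np.int64(-195), np.int64(129)), (1462, np.int64(617), np.int64(-195), np.int64(126)), (1504, np.int64(642), np.int64(-173), np.int64(97))]
259 [(1463, np.int64(604), np.int64(-188), np.int64(123)), (1461, np.int64(607), np.int64(-191), np.int64(124)), (1466, np.int64(614), np.int64(-191), np.int64(121)), (1465, np.int64(617), np.int64(-194), np.int64(121)), (1497, np.int64(638), np.int64(-178), np.int64(100))]
26
[... 929 characters left out ...]
1489, np.int64(621), np.int64(-184), np.int64(98)), (1489, np.int64(626), np.int64(-186), np.int64(98)), (1487, np.int64(629), np.int64(-190), np.int64(99))]
264 [(1485, np.int64(610), np.int64(-182), np.int64(98)), (1481, np.int64(613), np.int64(-187), np.int64(101)), (1485, np.int64(619), np.int64(-187), np.int64(98)), (1482, np.int64(622), np.int64(-191), np.int64(100)), (1485, np.int64(627), np.int64(-193), np.int64(98))]
265 [(1484, np.int64(609), np.int64(-184), np.int64(97)), (1485, np.int64(614), np.int64(-186), np.int64(96)), (1481, np.int64(616), np.int64(-191), np.int64(99)), (1479, np.int64(619), np.int64(-195), np.int64(100)), (1482, np.int64(625), np.int64(-195), np.int64(98))]
```

The tip is 12–18 mm above the lid on both estimates, and I've held for over 2.5 s. Now I withdraw straight up, then back between the jars at height.

>>> arm_command([
  [[0,0,0],[0,0,20],1],
  [[0,0,0],[0,0,60],1],
  [[0,0,0],[0,0,100],1],
  [[0,0,0],[0,0,140],1],
  [[0,0,0],[0,0,160],1],
])

```text
clock: 13.35
position: [618.9, -182.9, 237.7]
ee_rot: [0.704, -0.077, -0.702, -0.074]
contact_force: [-0.0, -0.1, 0.1]
gripper_width: -0.3
```

>>> arm_command([
  [[0,0,0],[-20,35,0],1],
  [[0,0,0],[-40,75,0],1],
  [[0,0,0],[-65,115,0],1],
  [[0,0,0],[-90,155,0],1],
  [[0,0,0],[-115,190,0],1],
])

```text
clock: 13.85
position: [502.7, 8.6, 237.8]
ee_rot: [0.704, -0.077, -0.702, -0.074]
contact_force: [1.0, 0.6, 0.8]
gripper_width: -0.1
```

>>> arm_command([
  [[0,0,0],[-20,30,0],1],
  [[0,0,0],[-40,60,0],1],
  [[0,0,0],[-60,80,0],1],
  [[0,0,0],[-60,80,0],1],
  [[0,0,0],[-60,80,0],1],
])

```text
clock: 14.35
position: [442.6, 88.9, 238.2]
ee_rot: [0.705, -0.076, -0.702, -0.073]
contact_force: [0.5, 0.1, 0.7]
gripper_width: -0.0
```

```bash
python3 - <<'E'
from h import *
s,d=shot('side','side10'); a=cv2.imread('pics/side1.png')
cv2.imwrite('pics/end.png',s)
df=cv2.absdiff(s,a).max(2)
for n,(x0,y0,x1,y1) in dict(pink=(295,245,330,292),green=(338,222,370,267),yellow=(382,253,416,300),blue=(326,290,360,338),black=(410,297,447,345),cup=(445,250,482,296),scoop=(380,230,440,256),bowl=(285,162,336,198),tare=(264,213,280,228)).items():
    print(n,df[y0:y1,x0:x1].mean().round(1))
print(readout.read_state()['position'],readout.read_state()['clock'])
E
```

```text
pink 4.5
green 4.7
yellow 4.5
blue 4.9
black 5.4
cup 4.4
scoop 4.4
bowl 7.7
tare 42.4
[442.92168512  88.53601106 238.06468794] 14.4
```

View pics/end.png

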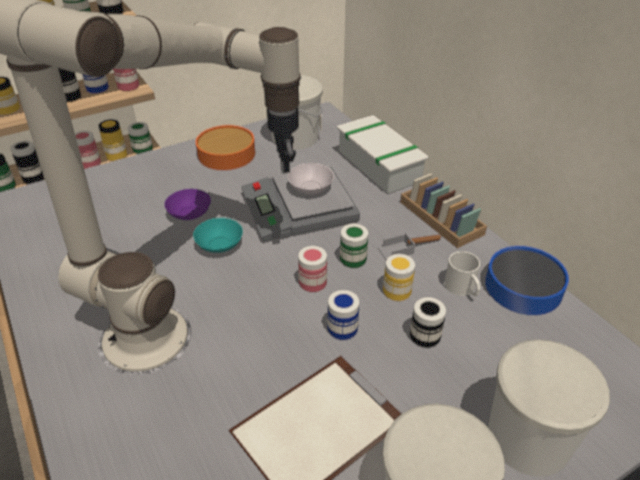

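The final view shows every jar, the bowl, the scoop and the mug where they were at the start. The hand is high at (285,160), and the tare key looks different only because it is in the arm's shadow.

```bash
python3 -c "
from h import *
d=imaging.get_image('side')[1];print('key depth',med(d,271,220,1),readout.read_state()['contact_force'])
print(arm.job_done())"
```

```text
key depth 1693.8255615234375 [ 0.24733286 -0.1643162   0.18576985]
the job is handed in; nothing more can be done
None
```

I pressed the tare key fully down and released it. I then pointed at the yellow jar for over two seconds, drew the hand away and handed the job in at about 14.5 s.

- **Tare key:** Contact came at about 2.5 N, and the key was at its end stop at 4.6 N. The force peaked at 14 N on the stop. The key came back up: its depth afterwards (1693 mm) is within noise of the reading before (1696 mm).
- **Pointing:** I held over the middle of the lid from 10.15 s to 12.65 s without moving, and the force there was only noise. I then rose straight up and moved to about (443, 89, 238) mm.
- **Disagreement:** The reported tool position did not match the real fingertips. The cameras put the tips about 43 mm behind it along the tool, and contact with the key put them about 39 mm behind. I worked from the real tips, so the gap above the lid was about 12 to 18 mm, not known exactly.
- **Nothing moved:** Comparing the last side picture with the first showed only noise for the jars, mug and scoop. The bowl region differed slightly more (7.7 against about 4.5), but it looks in place and the hand is beside it. The tare key region differed strongly because it was in the arm's shadow. I did not bring the fingers near the red key.

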